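# Clear the brass beater's bench

## Robot

A 6-joint arm with a two-finger parallel gripper is mounted at the origin on the work surface. World frame = base frame: x ahead of the robot, y to its left, z up, the work surface at z = 0. Lengths are in mm, angles in rad, forces in N, time in s.
With the tool pointing down it reaches from about 350 to 875 mm from the base axis. Payload 4.2 kg.
Tool frame: the origin (TCP) lies midway between the tips of the shut fingers; the grasp point (between the pads) lies 19 mm behind it (arm.grip_point_offset is the distance from the TCP to the grasp point, in mm); z points along the fingers, x is the direction in which the jaws open and shut, and the axes are right-handed (so a half turn about z gives the same grasp; the last joint's range is limited). The gripper opens to 85 mm and grips with 20 to 120 N. Pads are 22 mm wide; open, the fingers measure 114 mm over their backs; the gripper's body (76 mm by 85 mm) begins 54 mm behind the grasp point. The pads swing forward as they close: fully open they stand 13 mm farther back than shut.
Start: joints at [1.396, 0.385, 0.008, 0, -1.194, -0.259], TCP at [262.668, 567.102, 231.312] pointing down, gripper open.
Joint ranges: [-3.14, 3.14], [-1.21, 2.06], [-1.07, 1.41], [-3.16, 2.05], [-2.99, -0.16], [-3.1, 3.1]. Speed limits (rad/s): [2.79, 2.79, 3.14, 3.14, 3.14, 3.14].

## Interface

Orientations are given as a unit quaternion [x, y, z, w].
In Python, from bench import arm gives the robot as it stands.
- The arm moves only by the tool move_arm, never from a script. Its argument "targets" is a list of rows, each a list of 7 numbers: the shift along the tool's x, y, z in cm, then the turn, a rotation vector about the tool's x, y, z in degrees, then the closure in counts, from 0 (fully open) to 255 (shut). In form: [[x, y, z, wx, wy, wz, grip], ...]. A call has 1 to 20 rows; each row is the pose to reach, as a shift and turn from the pose commanded when the call began, along the tool's axes at that moment; what a row does not reach only later rows make up. A row lasts 1/8 s, in which the tool goes at most 62.5 mm and 10.7 degrees, less where a joint would pass 70% of its speed; a pose out of reach is approached as far as the arm can. A call with a gripper value outside its range is refused whole. The fingers move at their own pace and stop on an object; the grip force is fixed at half the most. Time passes only in rows, so rows that repeat a pose let the fingers close. It gives the time, the measured TCP pose, the force and the opening at its end, in the units of the state.
- arm.read_state(): the state, without advancing time (a new reading comes with each control period).
- arm.get_image(name): name is "side" or "top" or "wrist"; returns (picture, depth): 400x640x3 uint8, blue, green, red; 400x640 float32, mm along the optical axis (not along the pixel's ray), 0 where there is no reading.
- arm.camera_params(name): a dict with "mtx" (3x3 intrinsics, pixels), "dist" ([k1, k2, p1, p2, k3] as OpenCV has them; the pictures are not rectified), "world_to_cam" (4x4, takes a point from world to camera coordinates); the wrist camera has in their place "mount" (4x4, takes a point from camera to tool coordinates, whose origin is the TCP and whose axes are the tool frame's). Camera axes: x right, y down, z forward; pixel columns grow to the right and rows downward; lengths in mm; the calibration is good to about 2 mm. A picture is of the moment at which its call begins: read the wrist's pose just before it. camera_params takes no time and is no camera call.
- arm.job_done(): hands the job in, once; it reports no verdict.
Trained networks look in the newest picture that a camera, given by its name, has taken for a name from the list of things; names that differ only in an ending like _2 or _b are one class to them, and where a whole thing is asked for, a point or a joint stands for the part that bears it (a point fixed in the world has none). Each returns a list of dicts, best first, with "score" (0 to 1); they miss things now and then, are a little off and sometimes report something else, mostly with a low value. They report only what shows in the picture. A call takes as long as a camera call. They do not tell look-alikes from the thing itself.
- arm.search_frame(thing, camera): "bbox" ([left, top, right, bottom] in pixels, round what is visible of it).
- arm.tip_of(thing, camera): "uv" ([column, row] in pixels: a listed point, or the origin of a listed thing).
The state is a dict: "clock": time; "joints": joint angles; "joint_vel": joint speeds; "joint_efforts": joint torques, N m; "position": TCP position; "ee_rot": TCP orientation; "contact_force": force on the tool from outside, world axes, zero at the start; "wrist_torque": the same for the moment, N m; "gripper_width": finger opening in mm.
Only numpy, scipy, OpenCV 4.12 (cv2) and the standard library are available. Lean on these libraries where they do the work, as an engineer would, in place of code of your own. Each camera call takes 0.05 s, during which the arm holds its last target.

## Task

Clear up the bench of this brass workshop: put the hammer in the long wooden tool tray, lying flat on its floor, and put the brass offcut (the small bent channel, not the finished bowl) in the square metal scrap pan. The order does not matter.

Things in the scene. Friction and masses are not known exactly. Their poses are not given: they have to be found in the camera images.
- hammer_mid (a point): Grip point of a loose hammer (0.32 kg) that lies flat on the bench: on its wooden handle, half-way up, 11 mm above the bench, near the centre of mass. x points along the handle to the head, z up. Handle 20 mm wide (y), 22 mm high, from 150 mm behind this point to 70 mm ahead of it; the steel head is centred 50 mm ahead (+x), 22 mm thick, 22 mm high and 80 mm long across the handle (along y).
- offcut_mid (a point): Centre, half-way up (15 mm above the bench), of the loose brass offcut: a short piece of folded brass channel with its open side down, rigid, 0.16 kg, 70 mm long (x), 40 mm wide (y), 30 mm high (z); walls 3 mm. It can be gripped from above across its 40 mm width.
- tool_tray: Open, empty wooden tool tray fixed to the bench on the left or right, outside 320 mm (x) by 180 mm (y) by 50 mm high; walls and floor 6 mm. Origin at the centre of its underside, on the bench, z up. (Bystanders, up to 60 mm high: a brass bowl, a steel dome stake and a pile of sheet stand in a row beyond the work, at world x above 0.64 m, |y| below 0.24 m.)
- scrap_pan: Open bare metal scrap pan fixed to the bench on the other side, outside 240 mm (x) by 220 mm (y) by 45 mm high; walls and floor 4 mm; a few 2 mm scraps fixed to its floor near the corners; a small loop handle stands 30 mm out from its +x wall. Origin at the centre of its underside, on the bench, z up.
There are look-alikes about, which are no part of the job. What is shaped like the part that bears offcut_mid but black is not meant.

How it is judged (in metres and radians):
At the end, for the whole second after the job is handed in: Hammer in the tray: grip point within 110 mm (tray x) and 80 mm (y) of the tray's centre, under 30 mm above the bench, handle level within 10 degrees. Offcut in the pan: its centre within 112 mm (pan x) and 102 mm (y) of the pan's centre, under 45 mm above the bench (x of hammer_mid in the frame of tool_tray between -0.11 and 0.11 m and y of hammer_mid in the frame of tool_tray between -0.08 and 0.08 m and z of hammer_mid in the frame of tool_tray below 0.03 m and angle between hammer_mid's own x axis and vertical between 1.396 and 1.746 rad and x of offcut_mid in the frame of scrap_pan between -0.112 and 0.112 m and y of offcut_mid in the frame of scrap_pan between -0.102 and 0.102 m and z of offcut_mid in the frame of scrap_pan below 0.045 m); the robot touches nothing.
It also fails if it takes over 59 s, if anything falls off the work surface, if the arm or the gripper's body presses on something with over 40 N, if the wrist force passes 120 N, or if a joint passes its speed limit or range.

## Working session

There is one attempt and no reset: what is moved stays moved. The work goes in short steps, Python scripts to look and compute and a tool call to move; the robot and the scene stay as the last step left them, time stands still between calls to the robot, and variables do not carry over. Pictures are saved under pics/ and viewed, and the job is handed in when it is done.

Besides the shell and the picture viewer there is one more tool, called after "Emit:" by a JSON object that holds its "name" and its "arguments", one argument or row to a line. move_arm: Moves the arm, as the interface text tells. Its arguments: {"type":"object","properties":{"targets":{"type":"array","items":{"type":"array","items":{"type":"number"}}}},"required":["targets"]}

```bash
mkdir -p pics; ls; cat > h.py <<'E'
import numpy as np, cv2
from scipy.spatial.transform import Rotation as R
from bench import arm
def cam_T(name, st=None):
    p=arm.camera_params(name)
    if 'mount' in p:
        T=np.eye(4); T[:3,:3]=R.from_quat(st['ee_rot']).as_matrix(); T[:3,3]=st['position']
        return p, T@np.array(p['mount'])
    return p, np.linalg.inv(np.array(p['world_to_cam']))
def ray(p,T,uv):
    n=cv2.undistortPoints(np.array([[uv]],float),np.array(p['mtx']),np.array(p['dist'],float)).ravel()
    return T[:3,3], T[:3,:3]@np.array([n[0],n[1],1.0])
def on_plane(p,T,uv,z):
    o,d=ray(p,T,uv); return o+d*(z-o[2])/d[2]
def at_depth(p,T,uv,depth):
    o,d=ray(p,T,uv); return o+d*depth
def cloud(p,T,dep):
    v,u=np.mgrid[0:400,0:640]
    pts=np.stack([u,v],-1).reshape(-1,1,2).astype(float)
    n=cv2.undistortPoints(pts,np.array(p['mtx']),np.array(p['dist'],float)).reshape(-1,2)
    d=dep.reshape(-1,1)
    return (np.c_[n,np.ones(len(n))]*d)@T[:3,:3].T+T[:3,3]
E
python3 - <<'E'
from h import *
print(arm.read_state())
for n in ['top','side']:
    im,d=arm.get_image(n); cv2.imwrite(f'pics/{n}0.png',im); np.save(f'{n}0.npy',d); cv2.imwrite
    p,T=cam_T(n); print(n,T.round(2).tolist(),p['mtx'])
    for t in ['hammer_mid','offcut_mid','tool_tray','scrap_pan']:
        zz={'hammer_mid':11,'offcut_mid':15}.get(t,0)
        print(t,[(r['score'],np.round(r['uv']),on_plane(p,T,r['uv'],zz).round(0)) for r in arm.tip_of(t,n)],[(r['score'],np.round(r['bbox'])) for r in arm.search_frame(t,n)])
E
```

```text
pics
{'clock': 0.0, 'joints': array([ 1.39556505e+00,  3.85560893e-01,  6.61369005e-03, -5.17333709e-04,
       -1.19401727e+00, -2.58611040e-01]), 'joint_vel': array([-0.00099995,  0.00011104, -0.00254837, -0.00167378,  0.00072979,
        0.00039677]), 'joint_efforts': array([-2.95900090e-04, -3.92286551e+01,  1.88402975e+01,  4.18608204e+00,
       -4.67573424e-03, -8.35341183e-06]), 'position': array([262.449018  , 566.56819731, 230.21151051]), 'ee_rot': array([-5.38268454e-01,  8.42772709e-01, -6.35069654e-04, -9.10881590e-04]), 'contact_force': array([0.54828454, 0.714946  , 0.73768919]), 'wrist_torque': array([-0.03528042,  0.01936834,  0.03827705]), 'gripper_width': 85.25324634849129}
top [[0.03, -1.0, 0.08, 340.12], [-1.0, -0.03, -0.03, 13.28], [0.03, -0.08, -1.0, 1225.94], [0.0, 0.0, 0.0, 1.0]] [[466.64089729   0.         310.32115086]
 [  0.         466.64089729 196.8339428 ]
 [  0.           0.           1.        ]]
hammer_mid [(0.89, array([258., 185.]), array([472., 116.,  11.]))] [(0.58, array([244., 161., 277., 245.]))]
offcut_mid [(0.91, array([302., 201.]), array([
[... 1133 characters left out ...]
 15.])), (0.8, array([365., 231.]), array([513., -96.,  15.])), (0.78, array([378., 197.]), array([603.,  13.,  15.])), (0.72, array([314., 216.]), array([424.,  -5.,  15.])), (0.7, array([300., 253.]), array([ 350., -116.,   15.]))] [(0.92, array([265., 315., 313., 354.])), (0.86, array([306., 200., 322., 219.])), (0.81, array([349., 220., 383., 243.])), (0.74, array([364., 186., 391., 213.])), (0.6, array([240., 116., 357., 171.])), (0.56, array([283., 244., 321., 271.]))]
tool_tray [(0.63, array([296., 150.]), array([495., 343.,   0.]))] [(0.83, array([239., 115., 355., 169.]))]
scrap_pan [(0.71, array([406., 317.]), array([ 483., -334.,    0.]))] [(0.61, array([323., 248., 502., 395.]))]
```

View pics/top0.png

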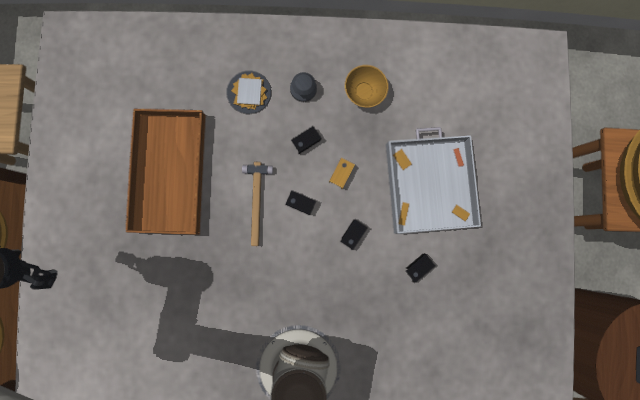

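View pics/side0.png

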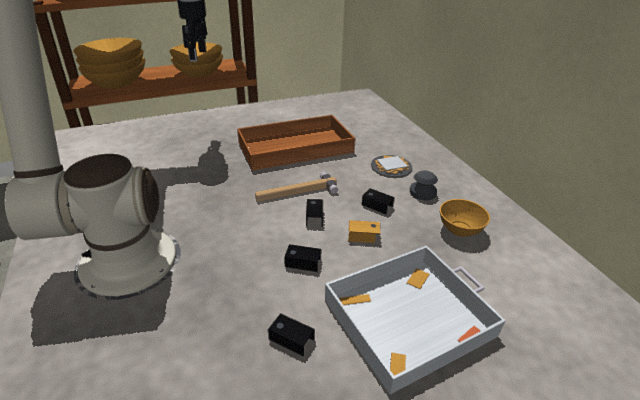

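```bash
python3 - <<'E'
import cv2
im=cv2.imread('pics/top0.png'); cv2.imwrite('pics/top0c.png',cv2.resize(im[120:290,230:440],None,fx=3.5,fy=3.5,interpolation=cv2.INTER_CUBIC))
im=cv2.imread('pics/side0.png'); cv2.imwrite('pics/side0c.png',cv2.resize(im[165:365,235:435],None,fx=3,fy=3,interpolation=cv2.INTER_CUBIC))
E
```

```text
(no output)
```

View pics/top0c.png

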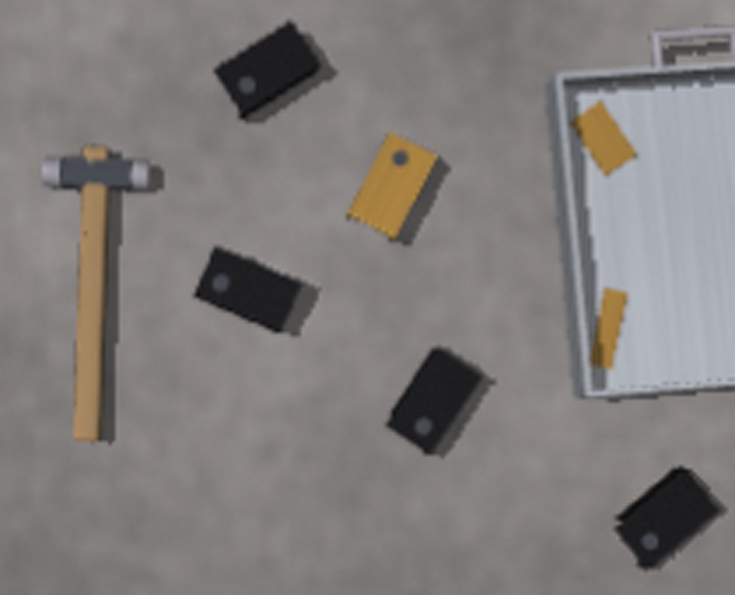

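View pics/side0c.png

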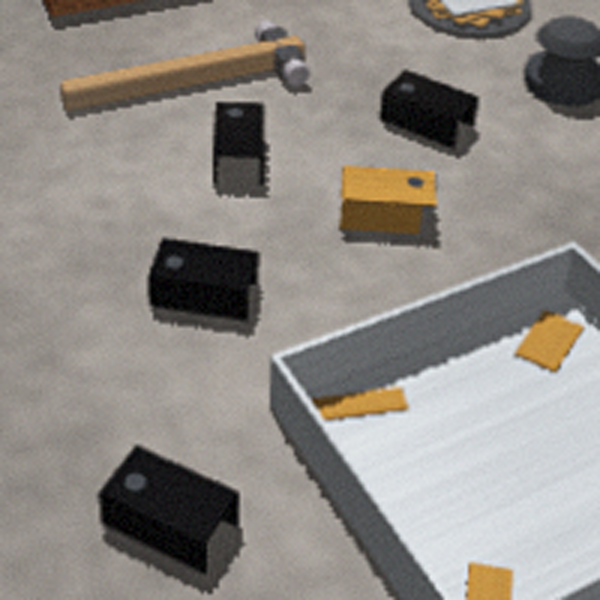

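Brass-channel candidates in the top view: gold (342,174), and black ones at (307,140), (300,202), (354,235) and (420,267). There are also flat scraps inside the pan and the bowl at (367,87). By the description it is the gold one at (342,174), and the crop confirms a bent channel. There is only one hammer, at (257,185). Next I'll measure poses from depth.

```bash
python3 - <<'E'
from h import *
im=cv2.imread('pics/top0.png'); d=np.load('top0.npy'); p,T=cam_T('top')
P=cloud(p,T,d).reshape(400,640,3)
hsv=cv2.cvtColor(im,cv2.COLOR_BGR2HSV)
print('bench z',np.median(P[250:300,230:300,2]), 'valid',(d>0).mean())
def rect(m,box,zr,name):
    l,t,r,b=box; M=np.zeros((400,640),bool); M[t:b,l:r]=True
    M&=m&(d>0)&(P[...,2]>zr[0])&(P[...,2]<zr[1])
    M=cv2.morphologyEx(M.astype(np.uint8),cv2.MORPH_OPEN,np.ones((2,2)))>0
    q=P[M]; (c,s,a)=cv2.minAreaRect(q[:,:2].astype(np.float32))
    print(name,len(q),'z',np.percentile(q[:,2],[5,50,95]).round(1),'c',np.round(c,1),'s',np.round(s,1),'a',round(a,1)); 
    print(cv2.boxPoints((c,s,a)).round(0).tolist())
    return q
al=np.ones((400,640),bool)
rect(al,(322,150,362,198),(15,60),'offcut')
q=rect(al,(235,155,285,255),(12,60),'hammer')
h=q[q[:,0]<500]; 
(c,s,a)=cv2.minAreaRect(h[:,:2].astype(np.float32)); print('handle',c,s,a)
rect(al,(115,100,215,245),(35,80),'tray')
rect(al,(378,132,490,243),(33,80),'pan')
for uv in [(165,170),(430,185)]: print(P[uv[1],uv[0]])
# color-based offcut
m=cv2.inRange(hsv,(12,120,110),(30,255,255))>0
rect(m,(322,150,362,198),(-5,60),'offcut col')
rect(m,(235,175,285,255),(-5,60),'handle col')
print(np.unique(np.round(P[150:198:3,322:362:3,2])))
E
```

```text
bench z -1.7269204026446232 valid 0.995859375
offcut 401 z [-2.1 28.2 32.1] c [435.3 -64. ] s [ 43.3 241.2] a 61.1
[[319.0, -25.0], [530.0, -141.0], [551.0, -103.0], [340.0, 13.0]]
hammer 849 z [-1.1 19.5 24.1] c [426.2  99.5] s [213.1 118.1] a 16.0
[[308.0, 127.0], [340.0, 13.0], [545.0, 72.0], [512.0, 186.0]]
handle (405.1313781738281, 70.45852661132812) (114.58280181884766, 187.92922973632812) 89.89817810058594
tray 1191 z [ 1.5 42.3 50.7] c [496.2 237.7] s [321.1 447.6] a 0.2
[[335.0, 461.0], [337.0, 13.0], [658.0, 15.0], [656.0, 462.0]]
pan 794 z [-3.1 40.1 46.9] c [ 483.8 -222.8] s [265.9 499.6] a 6.0
[[326.0, 12.0], [378.0, -485.0], [642.0, -457.0], [590.0, 39.0]]
[ 5.04411625e+02  3.65787149e+02 -5.08166502e-03]
[ 485.0974159  -338.27771765    9.66599716]
offcut col 366 z [-2.3 28.1 31.9] c [434.4 -63.7] s [ 42.3 239.8] a 60.8
[[319.0, -24.0], [529.0, -141.0], [549.0, -104.0], [340.0, 13.0]]Traceback (most recent call last):
  File "<stdin>", line 25, in <module>
  File "<stdin>", line 11, in rect
    return _quantile_unchecked(
        a, q, axis, out, overwrite_input, method, keepdims, weights)
    return _ureduce(a,
                    func=_quantile_ureduce_func,
    ...<5 lines>...
                    overwrite_input=overwrite_input,
                    method=method)
    r = func(a, **kwargs)
    result = _quantile(arr,
                       quantiles=q,
    ...<2 lines>...
                       out=out,
                       weights=wgt)
    slices_having_nans = np.isnan(arr[-1, ...])
                                  ~~~^^^^^^^^^
IndexError: index -1 is out of bounds for axis 0 with size 0
```

```bash
python3 - <<'E'
from h import *
im=cv2.imread('pics/top0.png'); d=np.load('top0.npy'); p,T=cam_T('top')
d=cv2.medianBlur(d,3)
P=cloud(p,T,d).reshape(400,640,3)
def rect(box,zr,name,xr=(0,9999)):
    l,t,r,b=box; M=np.zeros((400,640),bool); M[t:b,l:r]=True
    M&=(d>0)&(P[...,2]>zr[0])&(P[...,2]<zr[1])&(P[...,0]>xr[0])&(P[...,0]<xr[1])
    n,L,S,_=cv2.connectedComponentsWithStats(M.astype(np.uint8)); k=1+np.argmax(S[1:,4]); M=L==k
    q=P[M]; (c,s,a)=cv2.minAreaRect(q[:,:2].astype(np.float32))
    print(name,len(q),'z',np.percentile(q[:,2],[5,50,95]).round(1),'c',np.round(c,1),'s',np.round(s,1),'a',round(a,1),'mean',q.mean(0).round(1)); 
    print(cv2.boxPoints((c,s,a)).round(0).tolist())
    x=q[:,:2]-q[:,:2].mean(0); w,v=np.linalg.eigh(x.T@x); print('axis',np.degrees(np.arctan2(v[1,1],v[0,1])).round(1))
rect((322,150,362,198),(18,60),'offcut')
rect((235,155,285,255),(12,60),'hammer')
rect((235,155,285,255),(10,60),'handle',(0,480))
rect((235,155,285,255),(10,60),'head',(485,600))
rect((115,100,215,245),(35,80),'tray')
rect((378,132,490,243),(33,80),'pan')
E
```

```text
offcut 409 z [25.9 28.3 30. ] c [ 509.9 -101.1] s [39.6 71.1] a 65.0 mean [ 509.6 -100.5   28.2]
[[469.0, -104.0], [534.0, -134.0], [551.0, -98.0], [486.0, -68.0]]
axis 153.8
hammer 858 z [15.9 19.8 21.8] c [426.  106.5] s [217.4  79.3] a 9.4 mean [442.9 120.2  19.4]
[[312.0, 128.0], [325.0, 50.0], [540.0, 85.0], [527.0, 163.0]]
axis -179.8
handle 512 z [16.4 20.  21.9] c [397.2 120.4] s [165.6  20.3] a 0.2 mean [396.7 119.9  19.6]
[[314.0, 130.0], [314.0, 110.0], [480.0, 111.0], [480.0, 131.0]]
axis 180.0
head 342 z [14.  19.5 21.4] c [509.3 120.5] s [48.1 78.9] a 2.9 mean [510.6 120.3  18.9]
[[483.0, 159.0], [487.0, 80.0], [535.0, 82.0], [531.0, 161.0]]
axis 89.2
tray 1220 z [36.6 46.1 48.5] c [498.3 356.5] s [321.5 184.2] a 0.0 mean [502.1 360.6  44.9]
[[337.0, 449.0], [338.0, 264.0], [659.0, 265.0], [659.0, 449.0]]
axis 177.8
pan 761 z [34.2 40.9 43.2] c [ 495.7 -340.7] s [259.1 222.3] a 6.3 mean [ 518.3 -344.7   40.2]
[[355.0, -244.0], [379.0, -465.0], [637.0, -437.0], [612.0, -216.0]]
axis 90.3
```

```bash
cat >> h.py <<'E'
def plan(xyz,yaw):
    st=arm.read_state(); Rm=R.from_quat(st['ee_rot'])
    y=np.radians(yaw); c,s=np.cos(y),np.sin(y)
    Rt=R.from_matrix(np.array([[c,s,0],[s,-c,0],[0,0,-1]]))
    print('t',round(st['clock'],2),'pos',st['position'].round(1),'yaw',np.degrees(np.arctan2(*Rm.as_matrix()[[1,0],0])).round(1),'F',st['contact_force'].round(1),'w',round(st['gripper_width'],1),'q',st['joints'].round(2))
    print('cm',(Rm.inv().apply(np.array(xyz)-st['position'])/10).round(2),'rot',np.degrees((Rm.inv()*Rt).as_rotvec()).round(1))
E
python3 -c "
from h import *
plan((464,120.3,130),-90)"
```

```text
t 0.9 pos [262.7 567.1 231.3] yaw -114.9 F [ 0.1 -0.4 -0.5] w 85.4 q [ 1.4   0.38  0.01 -0.   -1.19 -0.26]
cm [ 32.08 -37.05  10.13] rot [  0.    0.  -24.9]
```

Emit:
{"name": "move_arm", "arguments": {
  "targets": [
    [32.1,-37.05,10.1,0,0,-24.9,0],
    [32.1,-37.05,10.1,0,0,-24.9,0],
    [32.1,-37.05,10.1,0,0,-24.9,0],
    [32.1,-37.05,10.1,0,0,-24.9,0],
    [32.1,-37.05,10.1,0,0,-24.9,0],
    [32.1,-37.05,10.1,0,0,-24.9,0],
    [32.1,-37.05,10.1,0,0,-24.9,0],
    [32.1,-37.05,10.1,0,0,-24.9,0],
    [32.1,-37.05,10.1,0,0,-24.9,0],
    [32.1,-37.05,10.1,0,0,-24.9,0],
    [32.1,-37.05,10.1,0,0,-24.9,0],
    [32.1,-37.05,10.1,0,0,-24.9,0],
    [32.1,-37.05,10.1,0,0,-24.9,0],
    [32.1,-37.05,10.1,0,0,-24.9,0]
  ]
}}

```text
clock: 2.65
position: [463.8, 120.6, 130.4]
ee_rot: [0.708, -0.706, 0.0, -0.0]
contact_force: [-0.5, 0.2, 0.5]
gripper_width: 85.3
```

```bash
python3 - <<'E'
from h import *
plan((464,120.3,4),-90)
st=arm.read_state(); im,d=arm.get_image('wrist'); p,T=cam_T('wrist',st); cv2.imwrite('pics/w1.png',im)
print([(r['score'],r['uv'],on_plane(p,T,r['uv'],11).round(1)) for r in arm.tip_of('hammer_mid','wrist')])
P=cloud(p,T,d).reshape(400,640,3)
M=(d>0)&(P[...,2]>12)&(P[...,2]<40)&(P[...,1]>70)&(P[...,1]<170)
q=P[M]
for lo in range(300,560,20):
    s=q[(q[:,0]>=lo)&(q[:,0]<lo+20)]
    if len(s)>20: print(lo,len(s),np.percentile(s[:,1],[1,50,99]).round(1),np.median(s[:,2]).round(1))
E
```

```text
t 2.65 pos [463.8 120.6 130.4] yaw -89.9 F [-0.5  0.2  0.5] w 85.3 q [ 0.59  0.24 -0.48 -0.   -0.84  0.98]
cm [ 0.03 -0.02 12.64] rot [-0.   0.   0.1]
[(0.97, [323.5, 198.7], array([460.6, 119. ,  11. ]))]
300 67 [112.6 122.5 131.7] 20.3
320 284 [112.7 122.5 132.4] 20.4
340 302 [112.8 122.5 132.1] 20.3
360 311 [113.1 122.4 131.8] 20.6
380 330 [113.2 122.4 131.6] 20.6
400 362 [113.  122.4 132.4] 20.5
420 394 [112.6 122.4 132.2] 20.5
440 419 [112.8 122.3 131.9] 20.6
460 442 [113.  122.3 132.5] 20.6
480 480 [113.2 122.7 132.4] 20.5
500 1878 [ 83.7 122.3 161.2] 20.5
520 606 [ 84.5 122.3 160.3] 20.0
```

View pics/w1.png

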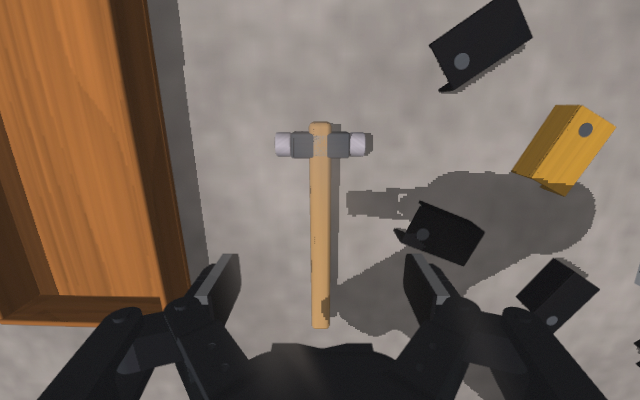

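The wrist view shows the hammer handle running from (320,325) to the head at (322,145), centred between the fingers. The gold offcut is at (570,145).

Emit:
{"name": "move_arm", "arguments": {
  "targets": [
    [-0.1,0,6,0,0,0,0],
    [-0.1,0,10,0,0,0,0],
    [-0.1,0,11.5,0,0,0,0],
    [-0.1,0,12.3,0,0,0,0],
    [-0.1,0,12.6,0,0,0,0],
    [-0.1,0,12.6,0,0,0,0],
    [-0.1,0,12.6,0,0,0,255],
    [-0.1,0,12.6,0,0,0,255],
    [-0.1,0,12.6,0,0,0,255],
    [-0.1,0,12.6,0,0,0,255],
    [-0.1,0,12.6,0,0,0,255],
    [-0.1,0,12.6,0,0,0,255],
    [-0.1,0,12.6,0,0,0,255],
    [-0.1,0,12.6,0,0,0,255],
    [-0.1,0,12.6,0,0,0,255],
    [-0.1,0,12.6,0,0,0,255]
  ]
}}

```text
clock: 4.75
position: [464.2, 121.3, 4.8]
ee_rot: [0.708, -0.707, 0.0, -0.0]
contact_force: [-0.9, 1.3, 5.1]
gripper_width: 18.7
```

Emit:
{"name": "move_arm", "arguments": {
  "targets": [
    [0,0,-2,0,0,0,255],
    [0,0,-5,0,0,0,255],
    [0,0,-10,0,0,0,255],
    [0,0,-13,0,0,0,255],
    [0,0,-13,0,0,0,255],
    [0,0,-13,0,0,0,255]
  ]
}}

```text
clock: 5.5
position: [462.3, 120.3, 132.4]
ee_rot: [-0.707, 0.707, 0.001, -0.002]
contact_force: [-0.0, -0.7, -3.4]
gripper_width: 18.9
```

```bash
python3 - <<'E'
from h import *
plan((528,357,135),-90)
st=arm.read_state(); im,d=arm.get_image('wrist'); p,T=cam_T('wrist',st); cv2.imwrite('pics/w2.png',im)
print([(r['score'],r['uv']) for r in arm.tip_of('hammer_mid','wrist')])
P=cloud(p,T,d).reshape(400,640,3)
M=(d>0)&(P[...,2]>90)&(P[...,2]<190)&(abs(P[...,1]-121)<14)&(P[...,0]>485)
q=P[M]; print(len(q)); 
for lo in range(480,560,10):
    s=q[(q[:,0]>=lo)&(q[:,0]<lo+10)]
    if len(s)>5: print(lo,len(s),np.percentile(s[:,2],[5,50,95]).round(1))
E
```

```text
t 5.5 pos [462.3 120.3 132.4] yaw -90.0 F [-0.  -0.7 -3.4] w 18.9 q [ 0.6   0.24 -0.48 -0.   -0.85  0.98]
cm [-23.67  -6.56  -0.32] rot [ 0.2 -0.1 -0. ]
[(0.73, [321.7, 266.6])]
5128
480 379 [146.2 148.  149. ]
490 820 [145.5 147.9 149. ]
500 1239 [147.1 148.1 149. ]
510 1362 [147.  148.  149.1]
520 1180 [140.4 147.4 148.7]
530 148 [131.8 142.8 145.9]
```

View pics/w2.png

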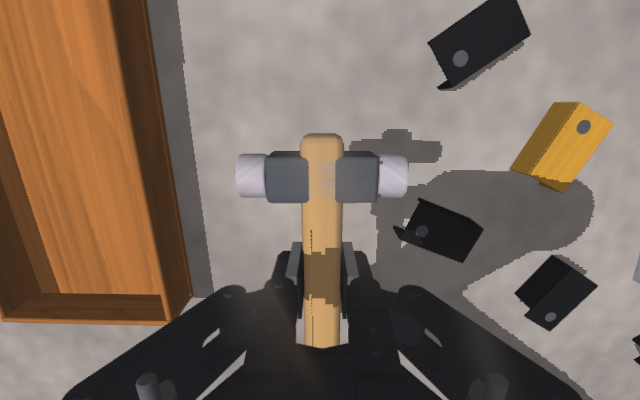

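The hammer is held and level. Moving it over the tray.

Emit:
{"name": "move_arm", "arguments": {
  "targets": [
    [-23.7,-6.5,0,0,0,0,255],
    [-23.7,-6.5,0,0,0,0,255],
    [-23.7,-6.5,0,0,0,0,255],
    [-23.7,-6.5,0,0,0,0,255],
    [-23.7,-6.5,0,0,0,0,255],
    [-23.7,-6.5,0,0,0,0,255],
    [-23.7,-6.5,0,0,0,0,255],
    [-23.7,-6.5,0,0,0,0,255]
  ]
}}

```text
clock: 6.6
position: [528.7, 357.1, 134.4]
ee_rot: [-0.707, 0.707, 0.0, -0.0]
contact_force: [-1.1, -0.5, -3.2]
gripper_width: 18.9
```

```bash
python3 - <<'E'
from h import *
plan((528,357,12),-90)
im,d=arm.get_image('wrist'); cv2.imwrite('pics/w3.png',im)
E
```

```text
t 6.6 pos [528.7 357.1 134.4] yaw -90.0 F [-1.1 -0.5 -3.2] w 18.9 q [ 0.85  0.48 -0.09 -0.   -1.    0.72]
cm [ 0.    0.06 12.24] rot [ 0. -0. -0.]
```

View pics/w3.png

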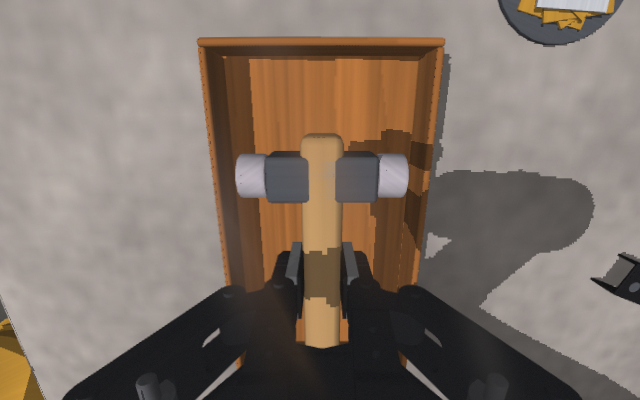

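The hammer is centred over the tray, which spans columns 203–440 in the picture. Lowering it now.

Emit:
{"name": "move_arm", "arguments": {
  "targets": [
    [0,0,5,0,0,0,255],
    [0,0,9,0,0,0,255],
    [0,0,11,0,0,0,255],
    [0,0,11.8,0,0,0,255],
    [0,0,12.2,0,0,0,255],
    [0,0,12.2,0,0,0,255],
    [0,0,12.2,0,0,0,255]
  ]
}}

```text
clock: 7.52
position: [529.3, 358.7, 13.5]
ee_rot: [0.707, -0.707, 0.0, -0.001]
contact_force: [-0.0, -0.3, -3.9]
gripper_width: 18.6
```

Emit:
{"name": "move_arm", "arguments": {
  "targets": [
    [0,0,0.15,0,0,0,255],
    [0,0,0.15,0,0,0,255],
    [0,0,0.15,0,0,0,0],
    [0,0,0.15,0,0,0,0],
    [0,0,0.15,0,0,0,0],
    [0,0,0.15,0,0,0,0],
    [0,0,0.15,0,0,0,0],
    [0,0,0.15,0,0,0,0],
    [0,0,0.15,0,0,0,0],
    [0,0,0.15,0,0,0,0],
    [0,0,-3,0,0,0,0],
    [0,0,-8,0,0,0,0],
    [0,0,-13,0,0,0,0],
    [0,0,-13,0,0,0,0]
  ]
}}

```text
clock: 9.28
position: [531.0, 360.2, 147.9]
ee_rot: [0.708, -0.707, 0.0, -0.005]
contact_force: [0.3, 0.8, -0.2]
gripper_width: 85.1
```

```bash
python3 - <<'E'
from h import *
plan((510,-101,150),-115)
im,d=arm.get_image('wrist'); cv2.imwrite('pics/w4.png',im)
E
```

```text
t 9.28 pos [531.  360.2 147.9] yaw -89.9 F [ 0.3  0.8 -0.2] w 85.1 q [ 0.85  0.47 -0.07  0.   -1.02  0.72]
cm [46.11  2.17 -0.56] rot [-0.4  0.5 25.1]
```

View pics/w4.png

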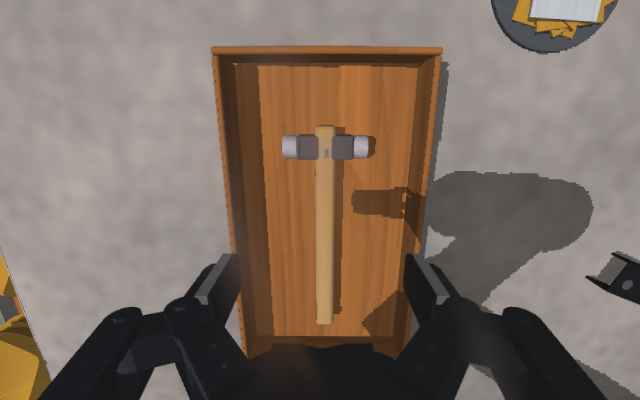

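The hammer lies in the tray, head at (325,147) and handle end at (324,322). Next, the offcut.

Emit:
{"name": "move_arm", "arguments": {
  "targets": [
    [45.9,2,0,0,0,25,0],
    [45.9,2,0,0,0,25,0],
    [45.9,2,0,0,0,25,0],
    [45.9,2,0,0,0,25,0],
    [45.9,2,0,0,0,25,0],
    [45.9,2,0,0,0,25,0],
    [45.9,2,0,0,0,25,0],
    [45.9,2,0,0,0,25,0],
    [45.9,2,0,0,0,25,0],
    [45.9,2,0,0,0,25,0],
    [45.9,2,0,0,0,25,0],
    [45.9,2,0,0,0,25,0],
    [45.9,2,0,0,0,25,0]
  ]
}}

```text
clock: 10.95
position: [509.2, -100.3, 142.3]
ee_rot: [-0.538, 0.843, -0.0, 0.0]
contact_force: [0.4, 0.6, -0.2]
gripper_width: 85.7
```

```bash
python3 - <<'E'
from h import *
st=arm.read_state(); im,d=arm.get_image('wrist'); p,T=cam_T('wrist',st); cv2.imwrite('pics/w5.png',im)
print([(r['score'],r['uv'],on_plane(p,T,r['uv'],15).round(1)) for r in arm.tip_of('offcut_mid','wrist')])
P=cloud(p,T,cv2.medianBlur(d,3)).reshape(400,640,3)
M=(d>0)&(P[...,2]>20)&(P[...,2]<45)&(np.linalg.norm(P[...,:2]-[510,-101],axis=2)<55)
n,L,S,_=cv2.connectedComponentsWithStats(M.astype(np.uint8)); M=L==(1+np.argmax(S[1:,4]))
q=P[M]; print(cv2.minAreaRect(q[:,:2].astype(np.float32)),np.median(q,0),q.mean(0),im[M].mean(0)); 
x=q[:,:2]-q[:,:2].mean(0); w,v=np.linalg.eigh(x.T@x); print('axis',np.degrees(np.arctan2(v[1,1],v[0,1])).round(1))
plan((510,-101,6),-115)
E
```

```text
[(0.96, [572.1, 303.0], array([ 266.5, -307.1,   15. ])), (0.91, [188.3, 153.8], array([598. ,  -1.6,  15. ])), (0.82, [320.2, 193.2], array([509.9, -98.5,  15. ])), (0.77, [409.3, 301.7], array([ 351.5, -135.6,   15. ])), (0.67, [266.3, 293.2], array([429.9,   5.2,  15. ]))]
((508.91339111328125, -98.405517578125), (40.08817672729492, 70.04545593261719), 64.96131134033203) [510.73962953 -98.87458436  28.79073   ] [510.20422856 -98.9331012   28.76340037] [ 62.33766234 116.24875125 151.05827506]
axis 154.6
t 11.05 pos [ 509.2 -100.5  142.4] yaw -114.9 F [-0.2 -1.  -0.4] w 85.4 q [ 0.12  0.29 -0.38 -0.   -0.9   1.02]
cm [ 1.000e-02 -1.000e-01  1.364e+01] rot [-0.   0.   0.1]
```

View pics/w5.png

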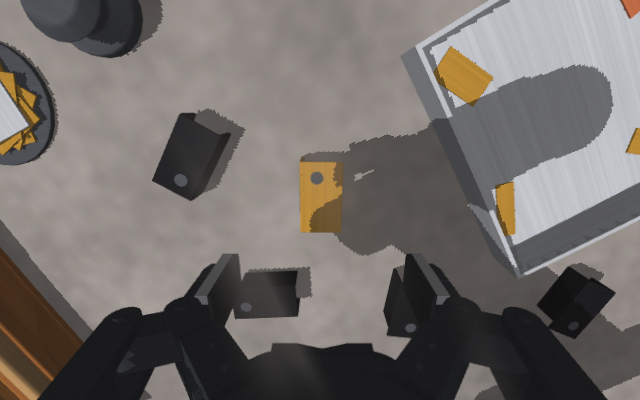

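The gold offcut is at (320,197), square between the jaws. Descending and gripping.

Emit:
{"name": "move_arm", "arguments": {
  "targets": [
    [-0.1,0,6,0,0,0,0],
    [-0.1,0,10,0,0,0,0],
    [-0.1,0,12,0,0,0,0],
    [-0.1,0,13.2,0,0,0,0],
    [-0.1,0,13.6,0,0,0,0],
    [-0.1,0,13.6,0,0,0,0],
    [-0.1,0,13.6,0,0,0,255],
    [-0.1,0,13.6,0,0,0,255],
    [-0.1,0,13.6,0,0,0,255],
    [-0.1,0,13.6,0,0,0,255],
    [-0.1,0,13.6,0,0,0,255],
    [-0.1,0,13.6,0,0,0,255],
    [-0.1,0,13.6,0,0,0,255],
    [-0.1,0,13.6,0,0,0,255]
  ]
}}

```text
clock: 12.8
position: [510.1, -99.9, 7.1]
ee_rot: [-0.538, 0.843, -0.0, 0.001]
contact_force: [-0.7, 0.3, 5.1]
gripper_width: 38.7
```

Emit:
{"name": "move_arm", "arguments": {
  "targets": [
    [0,0,-2,0,0,0,255],
    [0,0,-6,0,0,0,255],
    [0,0,-11,0,0,0,255],
    [0,0,-14,0,0,0,255],
    [0,0,-14,0,0,0,255],
    [0,0,-14,0,0,0,255]
  ]
}}

```text
clock: 13.55
position: [508.2, -99.9, 144.8]
ee_rot: [-0.537, 0.843, 0.001, -0.001]
contact_force: [0.7, -0.0, -1.8]
gripper_width: 38.7
```

```bash
python3 - <<'E'
from h import *
plan((484,-340,146),-115)
im,d=arm.get_image('wrist'); cv2.imwrite('pics/w6.png',im)
E
```

```text
t 13.55 pos [508.2 -99.9 144.8] yaw -115.0 F [ 0.7 -0.  -1.8] w 38.7 q [ 0.12  0.29 -0.37 -0.   -0.91  1.02]
cm [22.79 -7.95 -0.12] rot [ 0.2 -0.   0. ]
```

View pics/w6.png

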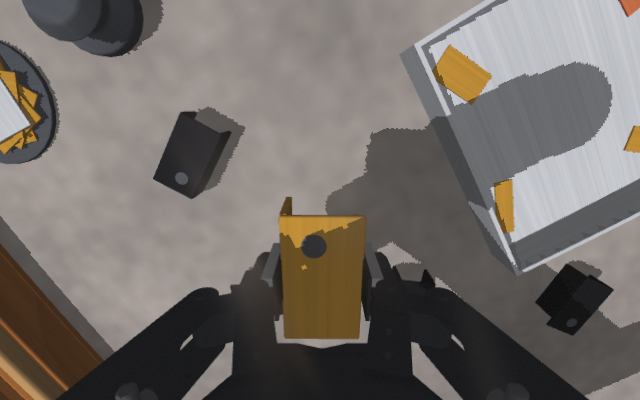

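The offcut is held. Moving it over the pan.

Emit:
{"name": "move_arm", "arguments": {
  "targets": [
    [22.8,-7.9,0,0,0,0,255],
    [22.8,-7.9,0,0,0,0,255],
    [22.8,-7.9,0,0,0,0,255],
    [22.8,-7.9,0,0,0,0,255],
    [22.8,-7.9,0,0,0,0,255],
    [22.8,-7.9,0,0,0,0,255],
    [22.8,-7.9,0,0,0,0,255],
    [22.8,-7.9,0,0,0,0,255]
  ]
}}

```text
clock: 14.6
position: [485.3, -338.8, 146.3]
ee_rot: [-0.538, 0.843, 0.0, -0.0]
contact_force: [0.4, -1.0, -0.8]
gripper_width: 39.1
```

```bash
python3 - <<'E'
from h import *
plan((484,-340,13),-115)
im,d=arm.get_image('wrist'); cv2.imwrite('pics/w7.png',im)
E
```

```text
t 14.6 pos [ 485.3 -338.8  146.3] yaw -114.8 F [ 0.4 -1.  -0.8] w 39.1 q [-0.34  0.4  -0.19 -0.   -0.98  1.47]
cm [ 0.16  0.07 13.33] rot [0.  0.  0.2]
```

View pics/w7.png

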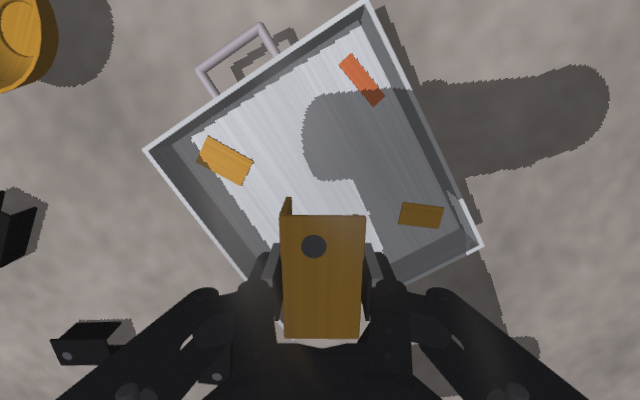

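Emit:
{"name": "move_arm", "arguments": {
  "targets": [
    [0,0,5,0,0,0,255],
    [0,0,9,0,0,0,255],
    [0,0,11.5,0,0,0,255],
    [0,0,12.8,0,0,0,255],
    [0,0,13.3,0,0,0,255],
    [0,0,13.4,0,0,0,255],
    [0,0,13.4,0,0,0,255]
  ]
}}

```text
clock: 15.52
position: [485.7, -340.3, 13.4]
ee_rot: [-0.538, 0.843, -0.001, 0.001]
contact_force: [0.4, -0.1, 0.1]
gripper_width: 38.7
```

Emit:
{"name": "move_arm", "arguments": {
  "targets": [
    [0,0,0.1,0,0,0,0],
    [0,0,0.1,0,0,0,0],
    [0,0,0.1,0,0,0,0],
    [0,0,0.1,0,0,0,0],
    [0,0,0.1,0,0,0,0],
    [0,0,0.1,0,0,0,0],
    [0,0,0.1,0,0,0,0],
    [0,0,0.1,0,0,0,0],
    [0,0,-3,0,0,0,0],
    [0,0,-8,0,0,0,0],
    [0,0,-14,0,0,0,0],
    [0,0,-17,0,0,0,0],
    [0,0,-17,0,0,0,0],
    [0,0,-17,0,0,0,0]
  ]
}}

```text
clock: 17.27
position: [484.2, -339.5, 181.3]
ee_rot: [-0.537, 0.843, 0.001, -0.0]
contact_force: [0.0, 0.3, -0.6]
gripper_width: 85.6
```

```bash
python3 - <<'E'
from h import *
st=arm.read_state(); print(st['clock'],st['contact_force'],st['gripper_width'])
im,d=arm.get_image('wrist'); p,T=cam_T('wrist',st); cv2.imwrite('pics/w8.png',im)
print([(r['score'],r['uv'],on_plane(p,T,r['uv'],19).round(1)) for r in arm.tip_of('offcut_mid','wrist')])
im,d=arm.get_image('side'); cv2.imwrite('pics/side8.png',im)
im,d=arm.get_image('top'); p,T=cam_T('top'); cv2.imwrite('pics/top8.png',im)
P=cloud(p,T,d).reshape(400,640,3)
M=(d>0)&(P[...,2]>15)&(P[...,2]<45)&(abs(P[...,1]-360)<60)&(abs(P[...,0]-500)<140); q=P[M]
if len(q): print('hammer',len(q),q.min(0),q.max(0),np.median(q,0))
for a,b in [(380,440),(440,500),(500,540),(540,570),(570,600)]:
    s=q[(q[:,0]>a)&(q[:,0]<b)]
    if len(s): print(a,b,len(s),np.median(s,0).round(1))
E
```

```text
17.275 [ 0.04052001  0.28015341 -0.56591375] 85.56859274265045
[(0.97, [110.7, 322.1], array([431.1,  -2.5,  19. ])), (0.87, [230.0, 333.6], array([ 348.8, -140.2,   19. ])), (0.85, [369.0, 331.9], array([ 273.2, -310. ,   19. ])), (0.63, [25.7, 220.1], array([593.3,  -1.8,  19. ])), (0.62, [321.2, 180.6], array([ 487.8, -340. ,   19. ]))]
hammer 903 [378.73231527 315.35651373  15.04520807] [596.81735268 394.84397769  35.37335349] [514.14182144 355.20839233  25.56864182]
380 440 197 [409.8 354.8  25.3]
440 500 200 [469.9 355.2  25.9]
500 540 129 [520.1 355.2  25.3]
540 570 151 [563.2 354.9  25.5]
570 600 218 [579.2 355.6  25.9]
```

View pics/w8.png

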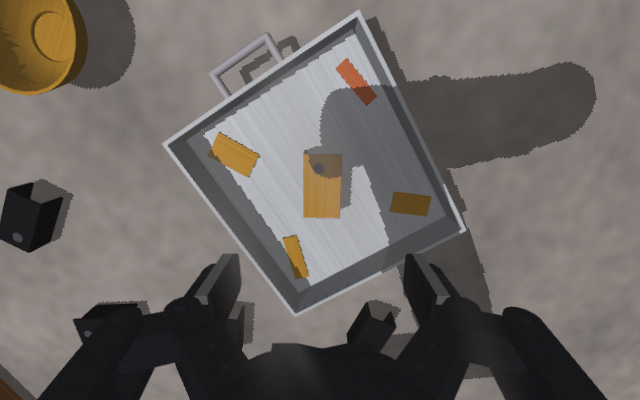

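View pics/side8.png

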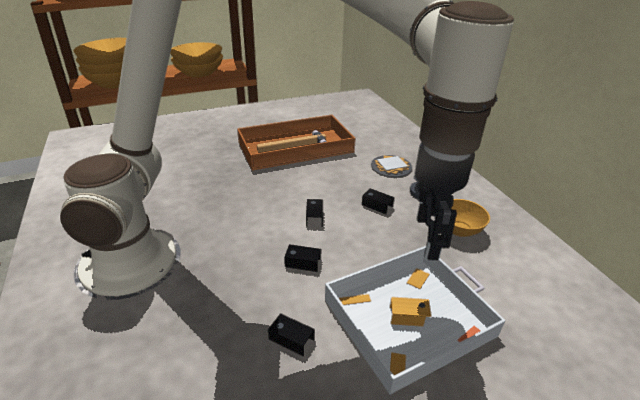

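The side view shows the hammer flat in the tray at (295,143) and the offcut in the middle of the pan at (408,311). The arm is clear of both, so I'm handing in.

```bash
python3 -c "
from h import *
print(arm.job_done()); print(arm.read_state()['clock'])"
```

```text
the job is handed in; nothing more can be done
None
the job is handed in; nothing more can be done
```

Both pieces are placed and the job is handed in at about 17.5 s of the 59 s allowed. I gripped the hammer by its handle and laid it in the wooden tray, then put the gold-coloured offcut in the scrap pan and left the four black look-alikes alone.

- **Hammer:** its grip point ended about 30 mm (x) and within 3 mm (y) of the tray's centre. The top of the handle measured 25–26 mm along its whole length, so it is level and on the floor.
- **Offcut:** its centre is about 4 mm from the pan's centre, and the wrist and side pictures show it resting on the pan floor. I did not measure its height by depth after release. I judged that from the release height and those pictures.
- **Arm:** the fingers were open and about 180 mm above the bench at hand-in. The wrist force read about 5 N at most at the end of each move.

No checks failed. The first top-view depth fit was spoiled by stray pixels, and I redid it before moving. The cameras disagreed by 2–3 mm on positions, which is within tolerance.

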